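# Clamp the jar, unscrew its tight cap and hold it above

### The job

Swing the bar of the bench clamp over the jar's shoulder until it rests in its catch. Then unscrew the jar's tight black cap anticlockwise, stop turning when its threads let go, and lift it straight up. Finish while still holding the cap level and still about two centimetres clear above the jar's mouth, with the jar seated and clamped; leave the other things on the bench alone.

Things in the scene. Friction and masses are not known exactly. Their poses are not given: they have to be found in the camera images.
- clamp_bar (a joint): flat steel bar of the jar clamp, turning level about an upright pivot; 0 = closed (against the stop in its catch, over the jar's shoulder, along the clamp's x), grows to 1.5 rad as it swings open to the clamp's +y side (clockwise from above). Starts open at 0.7 to 1.15. Moves stiffly (about 0.06 N m) and stays where it is left; nothing springs or snaps
- clamp_knob (a point): upright black knob on the free end of the bar, 14 mm in diameter and 31 mm tall, the bar below it; this point is its centre, 94.5 mm above the bench. It turns with the bar, 125 mm from the pivot; fixed to the bar, round, so that it may be pinched or pushed
- clamp_pivot (a point): the bar's upright pivot axis, at the bar's mid-height (76 mm above the bench); the pivot's bolt head ends 85 mm above the bench
- jar_clamp: clamp fixed to the bench: base 153 x 116 x 10 mm, square nest (inner width 62 mm, walls to z = 30 mm) that keeps the jar from turning. Origin on the bench under the nest's centre, z up; x runs from the C-shaped catch (x -50, y 16 mm, 87 mm high, open to +y) to the pivot (x 55, y 26 mm). The closed bar runs along x at y = 26 mm, 12 mm wide, from z = 72.5 to 79.5 mm, below the cap
- jar: square amber jar, 60 x 60 mm, about 0.3 kg, standing in the nest; origin at the centre of its underside (10 mm above the bench), z up, x along the clamp's x. Shoulder 60 mm, rim of the neck (38 mm in diameter) 98 mm above its origin. Three raised threads on the neck catch the cap's three lugs; a sprung seal in the mouth pushes the cap up with 10 N, and by 4 mm at most once it is free
- jar_mouth (a point): centre of the rim of the jar's neck, 98 mm above the jar's origin
- cap_center (a point): centre of the ribbed round black screw cap, 54 mm in diameter, 24 mm high, about 35 g, half-way up its axis; moves with the cap, z up. Tight, it is 6 mm below jar_mouth and its x lies along the jar's x. Turned anticlockwise (from above; takes about 0.3 N m), it rises 2 mm and is free after 66 degrees or a little more, and meets a stop at about 100; between these it lifts straight off
- amber_jar: bystander: round closed amber jar with black lid, 52 mm across, 82 mm tall, to the right of the clamp, origin at its underside; leave alone
- weigh_boats: bystander: stack of white weigh boats, 73 x 73 x 22 mm, to the left, origin at its underside; leave alone
- usb_stick: bystander: small stick, 19 x 50 x 8 mm, to the left, origin at its underside; leave alone
- cap: the same cap; origin at the centre of its lower edge, 80 mm above the jar's origin (90 mm above the bench) when tight, 12 mm below cap_center; axes as cap_center's
Not all that is in view belongs to the job. What is meant by the cap is not blue, and is the smaller of those in its own colour.

How it is judged:
By the outcome, as a careful person would: the job done as asked, in the order asked, and still so for the second after the job is handed in, while the arm keeps its last pose, push and grip.
It also fails if it takes over 58 s, if anything falls off the work surface, if the arm or the gripper's body presses on something with over 40 N, if the wrist force passes 120 N, or if a joint passes its speed limit or range.

### The arm

A 6-joint arm with a two-finger parallel gripper is mounted at the origin on a cart in front of the work surface, level with it; the furniture and walls round the work are solid. World frame = base frame: x ahead of the robot, y to its left, z up, the work surface at z = 0. Lengths are in m, angles in rad, forces in N, time in s.
With the tool pointing down it reaches from about 0.35 to 0.975 m from the base axis. Payload 4.9 kg.
Tool frame: the origin (TCP) lies midway between the tips of the shut fingers; the grasp point (between the pads) lies 19 mm behind it; z points along the fingers, y is the direction in which the jaws open and shut (so a half turn about z gives the same grasp; the last joint's range is limited). The gripper opens to 85 mm and grips with 20 to 120 N. Pads are 22 mm wide; open, the fingers measure 114 mm over their backs; the gripper's body (76 mm by 85 mm) begins 54 mm behind the grasp point. The pads swing forward as they close: fully open they stand 13 mm farther back than shut.
Start: joints at [1.023, 0.053, 1.613, -0, 1.476, -0.119], TCP at [0.26, 0.568, 0.231] pointing down, gripper open.
Joint ranges: [-3.01, 3.01], [-1.01, 2.22], [0.06, 2.58], [-1.02, 4.17], [0.09, 2.62], [-3.14, 3.14]. Speed limits (rad/s): [2.57, 2.57, 3.14, 3.14, 3.14, 3.14].

### API

Orientations are given as a rotation vector (axis times angle).
In Python, from station import ctrl gives the robot as it stands.
- The arm moves only by the tool apply_moves, never from a script. Its argument "rows" is a list of rows, each a list of 6 numbers: the shift along the tool's x, y, z in cm, then the turn, a rotation vector about the tool's x, y, z in units of 5 degrees (1.0 is 5 degrees). In form: [[x, y, z, rx, ry, rz], ...]. A call has 1 to 20 rows; each row is the pose to reach, as a shift and turn from the pose measured when the call began, along the tool's axes at that moment; what a row does not reach only later rows make up. A row lasts 1/10 s, in which the tool goes at most 50 mm and 8.59 degrees, less where a joint would pass 70% of its speed; a pose out of reach is approached as far as the arm can. A call with a gripper value outside its range is refused whole. "grip" is the closure, from 0 (fully open) to 1 (shut), set as the call begins (left out, the last holds). The fingers move at their own pace and stop on an object; "squeeze" is the grip in N (left out, the last holds). Time passes only in rows, so rows that repeat a pose let the fingers close. It gives the time, the measured TCP pose, the force and the opening at its end, in the units of the state.
- ctrl.get_obs(): the state, without advancing time (a new reading comes with each control period).
- ctrl.get_image(name): name is "scene" or "side" or "wrist"; returns a dict with "color" (480x640x3 uint8, blue, green, red), "mtx" (3x3 intrinsics, pixels), "D" ([k1, k2, p1, p2, k3] as OpenCV has them; the pictures are not rectified), "rvec" (rotation vector, rad) and "tvec" (3), from world to camera coordinates, as OpenCV has them. Camera axes: x right, y down, z forward; pixel columns grow to the right and rows downward; lengths in m; the calibration is good to about 2 mm. A picture is of the moment at which its call begins. There is no depth.
- ctrl.finish_job(): hands the job in, once; it reports no verdict.
The state is a dict: "t": time; "q": joint angles; "dq": joint speeds; "effort": joint torques, N m; "tool_pos": TCP position; "tool_rot": TCP orientation; "contact_force": force on the tool from outside, world axes, zero at the start; "wrist_torque": the same for the moment, N m; "opening": finger opening in m.
Only numpy, scipy, OpenCV 4.12 (cv2) and the standard library are available. Lean on these libraries where they do the work, as an engineer would, in place of code of your own. Each camera call takes 0.05 s, during which the arm holds its last target.

## Working session

There is one attempt and no reset: what is moved stays moved. The work goes in short steps, Python scripts to look and compute and a tool call to move; the robot and the scene stay as the last step left them, time stands still between calls to the robot, and variables do not carry over. Pictures are saved under pics/ and viewed, and the job is handed in when it is done.

Besides the shell and the picture viewer there is one more tool, called after "Request:" as name(argument=value, ...) on one line, values as JSON. apply_moves: Moves the arm, as the interface text tells. Its arguments: {"type":"object","properties":{"rows":{"type":"array","items":{"type":"array","items":{"type":"number"}}},"grip":{"type":"number"},"squeeze":{"type":"number"}},"required":["rows"]}

```bash
ls; mkdir -p pics; python3 - <<'E'
from station import ctrl
import cv2
o=ctrl.get_obs(); print({k:(v if isinstance(v,float) else [round(float(x),3) for x in v] if hasattr(v,'__len__') else v) for k,v in o.items()})
for n in ["scene","side","wrist"]:
    i=ctrl.get_image(n); cv2.imwrite(f"pics/a_{n}.png",i["color"]); print(n,i["mtx"].tolist() if hasattr(i["mtx"],'tolist') else i["mtx"],i["D"],i["rvec"],i["tvec"])
E
```

```text
pics
{'t': 0.0, 'q': [1.023, 0.053, 1.614, 0.0, 1.476, -0.119], 'dq': [-0.0, 0.0, 0.001, 0.001, 0.001, -0.001], 'effort': [-0.001, -39.37, -37.017, -0.0, 0.007, 0.0], 'tool_pos': [0.26, 0.568, 0.23], 'tool_rot': [-0.668, -3.069, 0.003], 'contact_force': [0.189, -0.221, -0.854], 'wrist_torque': [0.005, -0.033, 0.038], 'opening': 0.08532461053064243}
scene [[437.1789795576759, 0.0, 320.08592842426515], [0.0, 437.1789795576759, 236.0738860508271], [0.0, 0.0, 1.0]] [0.01187327 0.         0.         0.         0.        ] [ 1.8894952  -0.80840791  0.47120572] [-0.46450924  0.21995584  0.78031455]
side [[623.1620865279823, 0.0, 324.2823265597785], [0.0, 623.1620865279823, 237.05869834246337], [0.0, 0.0, 1.0]] [-0.15285366  0.          0.          0.          0.        ] [ 2.24081536 -0.09979852  0.01848001] [-5.26465817e-01  1.44667199e-03  1.77892142e+00]
wrist [[340.80998951695443, 0.0, 317.1591200446329], [0.0, 340.80998951695443, 238.91541194838183], [0.0, 0.0, 1.0]] [-0.04452648  0.          0.          0.          0.        ] [-2.40431754 -1.54601546 -0.24898219] [-0.62349957 -0.04160744  0.38054238]
```

View pics/a_scene.png

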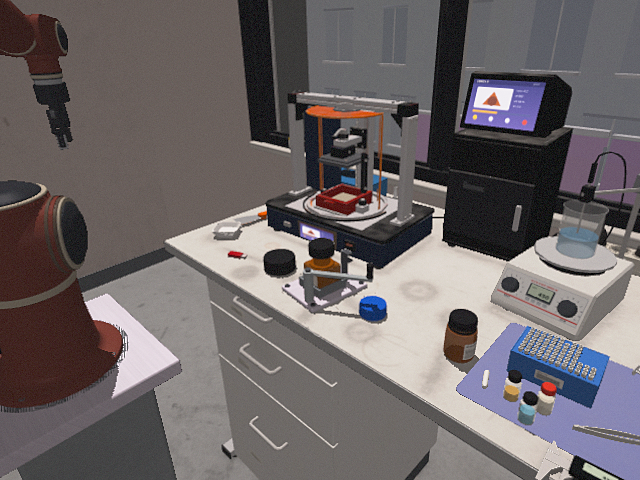

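View pics/a_side.png

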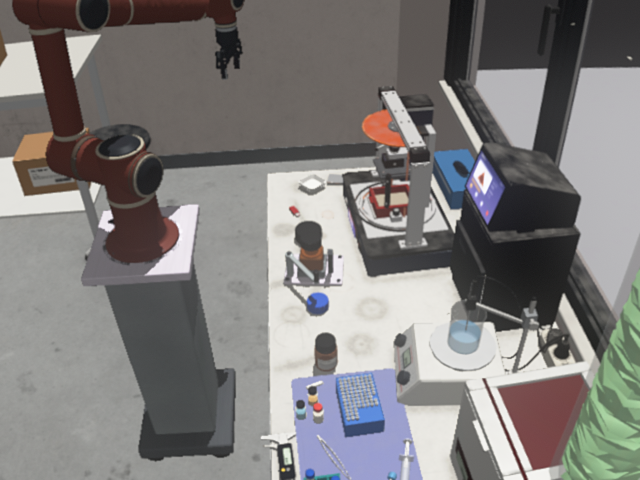

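View pics/a_wrist.png

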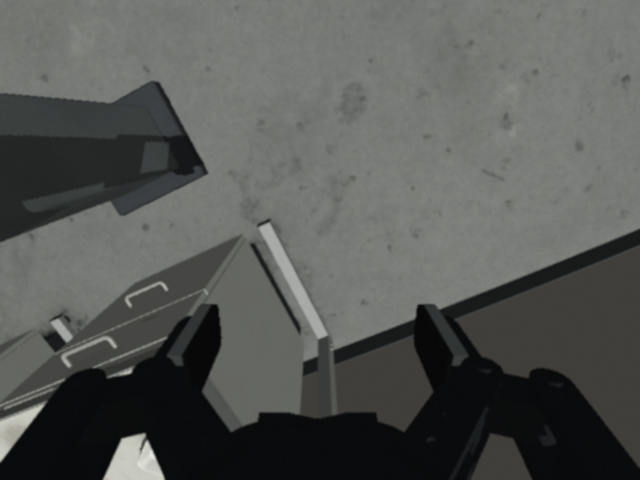

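The jar's cap shows at scene (320,247), with a larger loose black cap at (279,262) and a blue one at (373,308). The side view has the jar's cap at about (308,235). I'll zoom in on both.

```bash
python3 - <<'E'
import cv2
a=cv2.imread("pics/a_scene.png")[220:330,220:420]; cv2.imwrite("pics/z1.png",cv2.resize(a,(800,440),interpolation=cv2.INTER_CUBIC))
a=cv2.imread("pics/a_side.png")[170:330,250:400]; cv2.imwrite("pics/z2.png",cv2.resize(a,(562,600),interpolation=cv2.INTER_CUBIC))
E
```

```text
(no output)
```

View pics/z1.png

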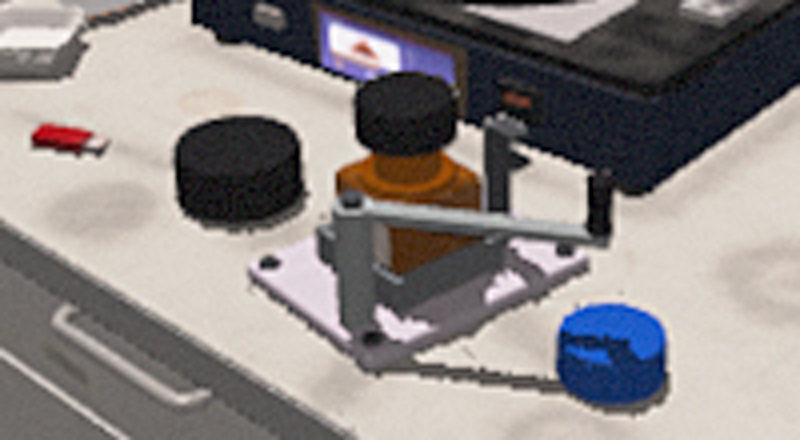

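View pics/z2.png

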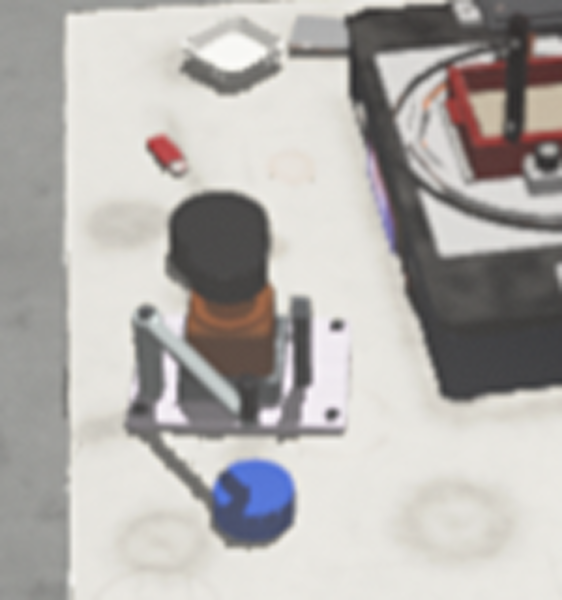

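```bash
cat > h.py <<'E'
import numpy as np, cv2
from scipy.spatial.transform import Rotation as R
def ray(c,px):
    p=cv2.undistortPoints(np.array([[px]],float),c["mtx"],c["D"])[0,0]
    Rm=cv2.Rodrigues(np.array(c["rvec"],float))[0]; t=np.array(c["tvec"],float).ravel()
    o=-Rm.T@t; d=Rm.T@np.array([p[0],p[1],1.]); return o,d/np.linalg.norm(d)
def plane(c,px,z):
    o,d=ray(c,px); return o+d*(z-o[2])/d[2]
def tri(*rs):
    A=np.zeros((3,3));b=np.zeros(3)
    for o,d in rs:
        P=np.eye(3)-np.outer(d,d);A+=P;b+=P@o
    x=np.linalg.solve(A,b); return x,[round(1e3*np.linalg.norm((np.eye(3)-np.outer(d,d))@(x-o)),1) for o,d in rs]
def proj(c,X):
    return cv2.projectPoints(np.array(X,float).reshape(-1,3),np.array(c["rvec"],float),np.array(c["tvec"],float),c["mtx"],c["D"])[0][:,0]
E
python3 - <<'E'
from h import *
from station import ctrl
S=ctrl.get_image("scene");D=ctrl.get_image("side")
s=lambda x,y:(220+x/4-.4,220+y/4-.4); d=lambda x,y:(250+x/3.747-.4,170+y/3.75-.4)
print("pivot",tri(ray(S,s(352,200)),ray(D,d(147,313))),plane(S,s(352,200),.085),plane(D,d(147,313),.085))
print("base scene",[plane(S,s(*p),.010).round(4) for p in [(372,348),(250,268),(588,256)]])
print("base side",[plane(D,d(*p),.010).round(4) for p in [(128,418),(345,428),(352,318)]])
print("knob",plane(S,s(600,178),.110),plane(S,s(600,205),.0945))
print("captop",plane(S,s(407,90),.114), plane(D,d(220,228),.114))
E
```

```text
pivot (array([ 0.42274208, -0.20479073,  0.07921141]), [np.float64(2.3), np.float64(2.3)]) [ 0.41795936 -0.20845153  0.085     ] [ 0.42294228 -0.21527795  0.085     ]
base scene [array([ 0.4088, -0.2284,  0.01  ]), array([ 0.4164, -0.1252,  0.01  ]), array([ 0.55  , -0.2541,  0.01  ])]
base side [array([ 0.4048, -0.2367,  0.01  ]), array([ 0.5525, -0.2618,  0.01  ]), array([ 0.5692, -0.1464,  0.01  ])]
knob [ 0.48304425 -0.3134368   0.11      ] [ 0.48401812 -0.31310452  0.0945    ]
captop [ 0.48289488 -0.18425357  0.114     ] [ 0.47650515 -0.16445387  0.114     ]
```

```bash
cat >> h.py <<'E'
def tool(o): return np.array(o["tool_pos"],float),R.from_rotvec(o["tool_rot"]).as_matrix()
def Rdown(psi): # jaw heading psi (tool y), z down
    y=np.array([np.cos(psi),np.sin(psi),0]);z=np.array([0,0,-1.]);return np.c_[np.cross(y,z),y,z]
def row(o,p,psi):
    p0,R0=tool(o); s=R0.T@(np.array(p)-p0)*100; rv=R.from_matrix(R0.T@Rdown(psi)).as_rotvec()/np.radians(5)
    return np.r_[s,rv].round(2).tolist()
def psi(o):
    p,Rm=tool(o); return np.arctan2(Rm[1,1],Rm[0,1])
def st(o):
    f=lambda k:np.round(o[k],3).tolist()
    p,Rm=tool(o);print("t",round(o["t"],2),"p",np.round(p,4).tolist(),"psi",round(psi(o),3),"tilt",round(np.degrees(np.arccos(-Rm[2,2])),2),"F",f("contact_force"),"T",f("wrist_torque"),"op",round(o["opening"],4),"q",f("q"))
E
python3 - <<'E'
from h import *
from station import ctrl
o=ctrl.get_obs();st(o);p,Rm=tool(o)
W=ctrl.get_image("wrist");Rc=cv2.Rodrigues(np.array(W["rvec"]))[0];c=-Rc.T@W["tvec"]
print("cam in tool",Rm.T@(c-p), "axis in tool",Rm.T@Rc[2])
for P,ps in [((.30,.35,.30),.9),((.37,-.13,.31),.56)]: print(P,row(o,P,ps))
E
```

```text
t 0.25 p [0.2597, 0.5682, 0.2307] psi 1.142 tilt 0.05 F [-0.14, 0.553, 0.461] T [-0.027, 0.052, -0.005] op 0.0855 q [1.023, 0.053, 1.614, 0.0, 1.476, -0.119]
cam in tool [ 0.08152116 -0.00044457 -0.14251653] axis in tool [-3.17388158e-01 -1.50919480e-04  9.48295700e-01]
(0.3, 0.35, 0.3) [-12.74, -18.17, -6.91, -0.01, -0.0, 2.77]
(0.37, -0.13, 0.31) [-39.06, -58.92, -7.88, -0.01, 0.0, 6.67]
```

```bash
python3 - <<'E'
from h import *
from station import ctrl
o=ctrl.get_obs()
print(row(o,(.26,.568,.30),1.142),row(o,(.46,-.21,.30),.56))
E
```

```text
[-0.03, -0.01, -6.91, -0.01, -0.0, 0.0] [-50.57, -62.46, -6.87, -0.01, 0.0, 6.67]
```

Request:
apply_moves(rows=[[0, 0, -7, 0, 0, 0], [0, 0, -7, 0, 0, 0], [-50.6, -62.5, -6.9, 0, 0, 6.67], [-50.6, -62.5, -6.9, 0, 0, 6.67], [-50.6, -62.5, -6.9, 0, 0, 6.67], [-50.6, -62.5, -6.9, 0, 0, 6.67], [-50.6, -62.5, -6.9, 0, 0, 6.67], [-50.6, -62.5, -6.9, 0, 0, 6.67], [-50.6, -62.5, -6.9, 0, 0, 6.67], [-50.6, -62.5, -6.9, 0, 0, 6.67], [-50.6, -62.5, -6.9, 0, 0, 6.67], [-50.6, -62.5, -6.9, 0, 0, 6.67], [-50.6, -62.5, -6.9, 0, 0, 6.67], [-50.6, -62.5, -6.9, 0, 0, 6.67], [-50.6, -62.5, -6.9, 0, 0, 6.67], [-50.6, -62.5, -6.9, 0, 0, 6.67], [-50.6, -62.5, -6.9, 0, 0, 6.67], [-50.6, -62.5, -6.9, 0, 0, 6.67], [-50.6, -62.5, -6.9, 0, 0, 6.67], [-50.6, -62.5, -6.9, 0, 0, 6.67]])

```text
t: 2.3
tool_pos: [0.4599, -0.2116, 0.2997]
tool_rot: [-1.524, -2.746, 0.001]
contact_force: [-0.5, 0.4, -0.6]
opening: 0.0856
```

```bash
python3 - <<'E'
from h import *
from station import ctrl
W=ctrl.get_image("wrist"); st(ctrl.get_obs()); cv2.imwrite("pics/b_wrist.png",W["color"])
import pickle; pickle.dump(W,open("W1.pkl","wb"))
E
```

```text
t 2.35 p [0.4599, -0.2105, 0.3] psi 0.559 tilt 0.06 F [-0.46, 1.54, 0.902] T [-0.016, 0.019, 0.015] op 0.0854 q [-0.576, -0.268, 1.796, -0.0, 1.614, -1.135]
```

View pics/b_wrist.png

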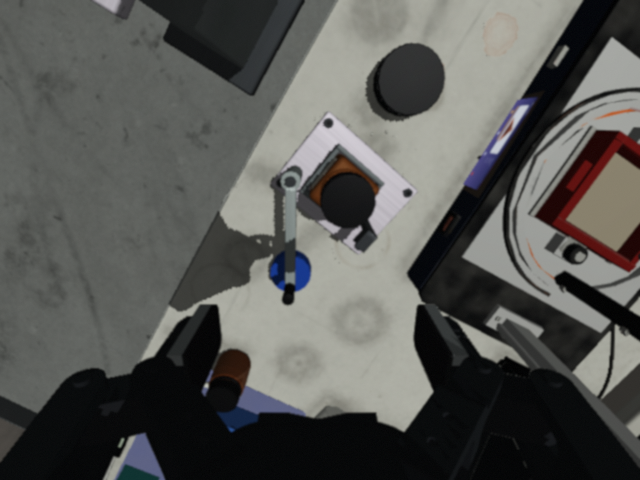

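The wrist view shows the cap at (348,200), the pivot bolt at (290,180), the knob at (289,296) and the catch at (368,237). I'll measure these finely.

```bash
python3 - <<'E'
from h import *
import pickle
W=pickle.load(open("W1.pkl","rb"));im=W["color"]
c=im[100:320,250:430];cv2.imwrite("pics/z3.png",cv2.resize(c,None,fx=2.7,fy=2.7,interpolation=cv2.INTER_CUBIC))
# black mask: low value
g=im.max(2); m=((g<60)).astype(np.uint8)
sub=np.zeros_like(m);sub[150:235,315:385]=m[150:235,315:385]
for cc in cv2.findContours(sub,0,2)[0]:
    if cv2.contourArea(cc)>300: print(cv2.fitEllipse(cc),cv2.minEnclosingCircle(cc))
sub=np.zeros_like(m);sub[280:310,278:302]=m[280:310,278:302]
for cc in cv2.findContours(sub,0,2)[0]:
    if cv2.contourArea(cc)>20: print("knob",cv2.fitEllipse(cc),cc[:,0].min(0),cc[:,0].max(0))
E
```

```text
((347.89312744140625, 201.5981903076172), (53.83346176147461, 66.48210144042969), 138.2385711669922) ((349.5, 207.0), 36.458980560302734)
knob ((288.5411071777344, 293.6578674316406), (10.309064865112305, 22.593936920166016), 8.109162330627441) [283 283] [294 303]
```

View pics/z3.png

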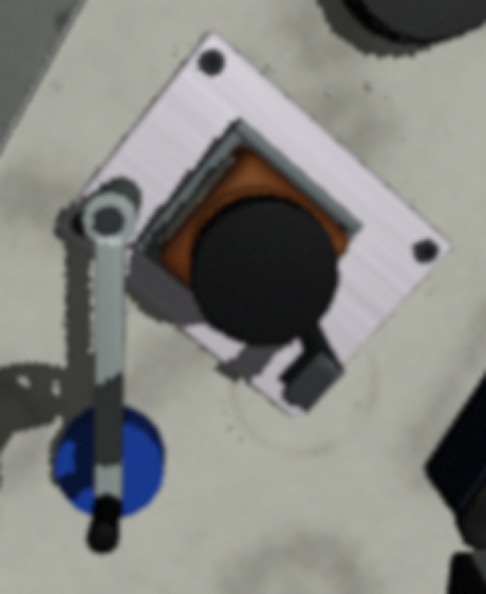

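```bash
python3 - <<'E'
from h import *
import pickle
W=pickle.load(open("W1.pkl","rb"))
z=lambda x,y:(250+x/2.7-.3,100+y/2.7-.3)
P=lambda x,y,h:plane(W,z(x,y),h)[:2]
cap=P(265.5,270,.114);piv=P(108,215,.085);kn=P(102,536,.110)
b1,b2,b3=P(208,32,.01),P(452,247,.01),P(298,415,.01)
print("cap",cap,"piv",piv,"knob",kn,np.linalg.norm(kn-piv))
print("base",b1,b2,b3,np.linalg.norm(b1-b2),np.linalg.norm(b2-b3))
e=b1-b2; yaw=np.arctan2(e[1],e[0]); s1,s2=P(211,62,.01),P(425,250,.01); e=s1-s2; print("yaw",yaw,np.arctan2(e[1],e[0]))
for y in (yaw,):
    ex=np.array([np.cos(y),np.sin(y)]);ey=np.array([-ex[1],ex[0]])
    print("center from pivot",piv-.055*ex-.026*ey); d=piv-cap; print("piv in cap frame",d@ex,d@ey,"yaw from piv-cap",np.arctan2(d[1],d[0])-np.arctan2(26,55))
    k=kn-piv; print("bar angle",np.arctan2(-(k@ey)*-1,-(k@ex)))
E
```

```text
cap [ 0.47867517 -0.18559634] piv [ 0.4203974  -0.20365111] knob [ 0.48385945 -0.31227178] 0.12580096000396732
base [ 0.41740378 -0.12318408] [ 0.56727269 -0.14272338] [ 0.55309803 -0.25216297] 0.15113726567086683 0.11035372024459543
yaw 3.011947960701037 3.0092019985609824
center from pivot [ 0.47829716 -0.18497981]
piv in cap frame 0.05545454958914534 0.02543751019720933 yaw from piv-cap -3.282756886157905
bar angle 0.9123905959338899
```

```bash
python3 - <<'E'
from h import *
from station import ctrl
o=ctrl.get_obs()
print(row(o,(.4839,-.3123,.14),.529),row(o,(.4839,-.3123,.09),.529))
E
```

```text
[-9.91, -3.36, 16.0, -0.01, -0.01, 0.35] [-9.92, -3.36, 21.0, -0.01, -0.01, 0.35]
```

Request:
apply_moves(rows=[[-9.9, -3.35, 2, 0, 0, 0.35], [-9.9, -3.35, 8, 0, 0, 0.35], [-9.9, -3.35, 12, 0, 0, 0.35], [-9.9, -3.35, 15, 0, 0, 0.35], [-9.9, -3.35, 15, 0, 0, 0.35], [-9.9, -3.35, 15, 0, 0, 0.35], [-9.9, -3.35, 15, 0, 0, 0.35], [-9.9, -3.35, 15, 0, 0, 0.35], [-9.9, -3.35, 15, 0, 0, 0.35]], grip=0.7, squeeze=20)

```text
t: 3.25
tool_pos: [0.4853, -0.3127, 0.1531]
tool_rot: [1.561, 2.722, -0.002]
contact_force: [-0.0, -0.2, -0.2]
opening: 0.0257
```

```bash
python3 - <<'E'
from h import *
from station import ctrl
o=ctrl.get_obs();st(o)
print(row(o,(.4839,-.3123,.09),.529))
cv2.imwrite("pics/c_w.png",ctrl.get_image("wrist")["color"])
E
```

```text
t 3.25 p [0.4853, -0.3127, 0.1531] psi 0.529 tilt 0.24 F [-0.012, -0.18, -0.185] T [0.02, 0.023, -0.005] op 0.0257 q [-0.701, -0.002, 1.802, -0.0, 1.337, -1.23]
[0.12, -0.11, 6.31, 0.01, 0.05, 0.0]
```

View pics/c_w.png

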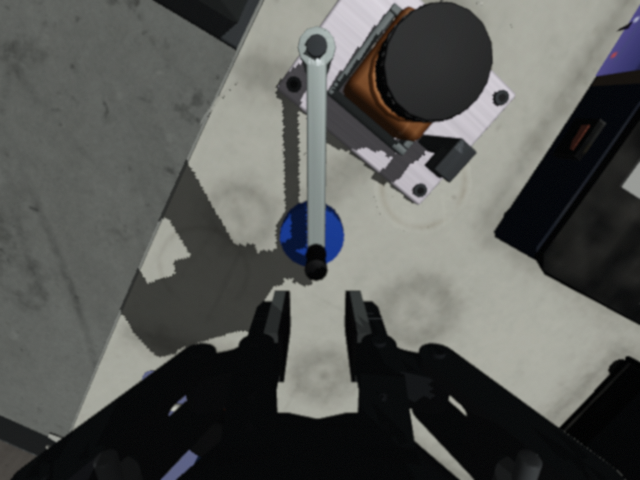

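The knob at (316,265) lines up between the fingers, whose centre is about column 319. I'll descend.

Request:
apply_moves(rows=[[0.1, -0.1, 3, 0, 0, 0], [0.1, -0.1, 5, 0, 0, 0], [0.1, -0.1, 6.3, 0, 0, 0], [0.1, -0.1, 6.3, 0, 0, 0], [0.1, -0.1, 6.3, 0, 0, 0]])

```text
t: 3.8
tool_pos: [0.4841, -0.3126, 0.0902]
tool_rot: [1.561, 2.722, -0.002]
contact_force: [0.8, -0.4, -0.2]
opening: 0.0257
```

```bash
python3 - <<'E'
from h import *
from station import ctrl
o=ctrl.get_obs();st(o)
piv=np.array([.4203,-.2037])
for a in np.arange(-1.042,-.07,.06):
    p=piv+.125*np.array([np.cos(a),np.sin(a)]); print(round(a,3),row(o,(*p,.09),a+np.pi/2))
cv2.imwrite("pics/d_w.png",ctrl.get_image("wrist")["color"])
E
```

```text
t 3.8 p [0.4841, -0.3126, 0.0902] psi 0.529 tilt 0.22 F [0.767, -0.377, -0.191] T [-0.003, -0.025, -0.007] op 0.0257 q [-0.702, 0.064, 1.847, -0.0, 1.227, -1.231]
-1.042 [0.12, -0.01, 0.02, 0.01, 0.04, 0.0]
-0.982 [0.14, 0.74, 0.02, 0.01, 0.04, -0.68]
-0.922 [0.21, 1.49, 0.02, 0.01, 0.04, -1.37]
-0.862 [0.32, 2.23, 0.02, 0.01, 0.04, -2.06]
-0.802 [0.48, 2.96, 0.02, 0.01, 0.04, -2.75]
-0.742 [0.68, 3.68, 0.02, 0.0, 0.04, -3.43]
-0.682 [0.92, 4.39, 0.02, 0.0, 0.04, -4.12]
-0.622 [1.21, 5.09, 0.02, 0.0, 0.05, -4.81]
-0.562 [1.53, 5.76, 0.02, 0.0, 0.05, -5.5]
-0.502 [1.9, 6.42, 0.02, -0.0, 0.05, -6.18]
-0.442 [2.3, 7.05, 0.02, -0.0, 0.05, -6.87]
-0.382 [2.74, 7.65, 0.02, -0.0, 0.05, -7.56]
-0.322 [3.22, 8.23, 0.02, -0.01, 0.05, -8.25]
-0.262 [3.73, 8.78, 0.01, -0.01, 0.05, -8.93]
-0.202 [4.28, 9.3, 0.01, -0.01, 0.05, -9.62]
-0.142 [4.85, 9.78, 0.01, -0.01, 0.05, -10.31]
-0.082 [5.45, 10.23, 0.01, -0.01, 0.05, -11.0]
```

View pics/d_w.png

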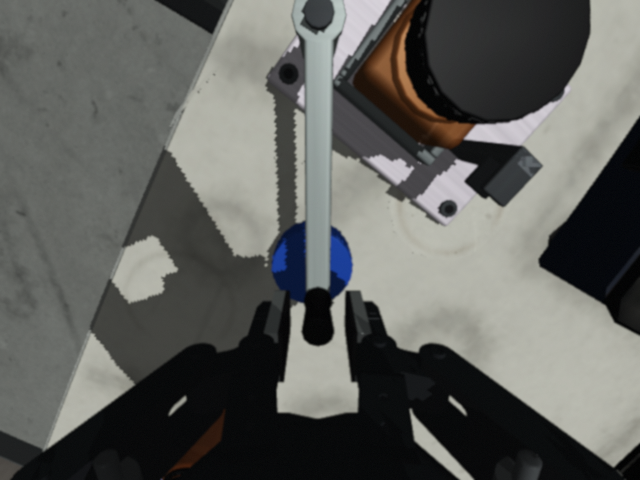

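The knob now sits between the fingers with a gap of about 6 mm on each side. I'll swing it along the arc, stopping just short of closed.

Request:
apply_moves(rows=[[0.1, 0.7, 0, 0, 0, -0.7], [0.2, 1.5, 0, 0, 0, -1.4], [0.3, 2.2, 0, 0, 0, -2.05], [0.5, 2.95, 0, 0, 0, -2.75], [0.7, 3.7, 0, 0, 0, -3.45], [0.9, 4.4, 0, 0, 0, -4.1], [1.2, 5.1, 0, 0, 0, -4.8], [1.55, 5.75, 0, 0, 0, -5.5], [1.9, 6.4, 0, 0, 0, -6.2], [2.3, 7.05, 0, 0, 0, -6.9], [2.75, 7.65, 0, 0, 0, -7.55], [3.2, 8.25, 0, 0, 0, -8.25], [3.75, 8.8, 0, 0, 0, -8.95], [4.3, 9.3, 0, 0, 0, -9.6], [4.3, 9.3, 0, 0, 0, -9.6], [4.3, 9.3, 0, 0, 0, -9.6]])

```text
t: 5.45
tool_pos: [0.5436, -0.2293, 0.0919]
tool_rot: [0.32, 3.119, -0.006]
contact_force: [0.3, 0.8, -0.2]
opening: 0.0259
```

```bash
python3 - <<'E'
from h import *
from station import ctrl
o=ctrl.get_obs();st(o)
piv=np.array([.4203,-.2037])
for a in np.arange(-.202,.02,.03):
    p=piv+.125*np.array([np.cos(a),np.sin(a)]); print(round(a,3),row(o,(*p,.09),min(a,-.135)+np.pi/2))
cv2.imwrite("pics/e_w.png",ctrl.get_image("wrist")["color"])
E
```

```text
t 5.45 p [0.5436, -0.2293, 0.0919] psi 1.366 tilt 0.4 F [0.272, 0.767, -0.206] T [0.024, 0.014, 0.048] op 0.0259 q [-0.525, 0.092, 1.815, -0.001, 1.228, -1.89]
-0.202 [0.1, 0.03, 0.19, -0.04, 0.07, -0.03]
-0.172 [0.1, 0.41, 0.19, -0.04, 0.07, -0.38]
-0.142 [0.12, 0.78, 0.19, -0.04, 0.07, -0.72]
-0.112 [0.15, 1.15, 0.19, -0.04, 0.07, -0.8]
-0.082 [0.19, 1.53, 0.18, -0.04, 0.07, -0.8]
-0.052 [0.24, 1.9, 0.18, -0.04, 0.07, -0.8]
-0.022 [0.31, 2.27, 0.18, -0.04, 0.07, -0.8]
0.008 [0.38, 2.64, 0.18, -0.04, 0.07, -0.8]
```

View pics/e_w.png

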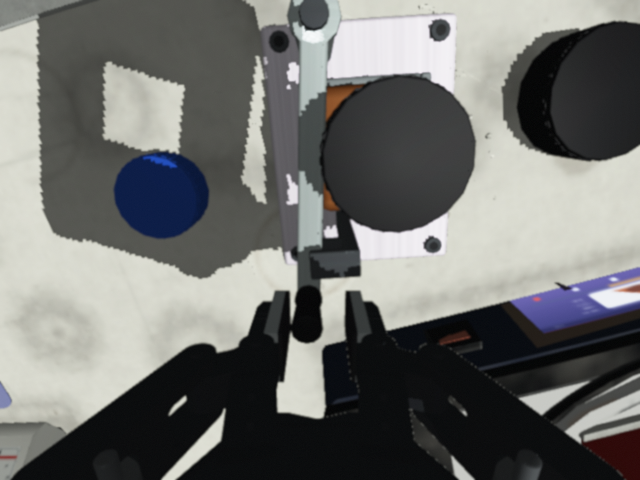

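```bash
python3 - <<'E'
from h import *
from station import ctrl
W=ctrl.get_image("wrist");S=ctrl.get_image("scene")
for px in [(330,346),(450,318),(325,405)]:
    for h in (.04,.07,.09): print(px,h,plane(W,px,h).round(3))
print("scene printer left-front top/bottom", [plane(S,(268,233),0).round(3)])
a=plane(S,(380,262),0);print(a); 
for h in (.04,.06,.08): print(h,proj(S,[a[0],a[1],h]))
E
```

```text
(330, 346) 0.04 [ 0.604 -0.234  0.04 ]
(330, 346) 0.07 [ 0.582 -0.23   0.07 ]
(330, 346) 0.09 [ 0.567 -0.228  0.09 ]
(450, 318) 0.04 [ 0.599 -0.152  0.04 ]
(450, 318) 0.07 [ 0.578 -0.162  0.07 ]
(450, 318) 0.09 [ 0.564 -0.168  0.09 ]
(325, 405) 0.04 [ 0.654 -0.247  0.04 ]
(325, 405) 0.07 [ 0.624 -0.242  0.07 ]
(325, 405) 0.09 [ 0.604 -0.238  0.09 ]
scene printer left-front top/bottom [array([0.583, 0.129, 0.   ])]
[ 0.66076771 -0.20603712  0.        ]
0.04 [[380.55463797 247.43188943]]
0.06 [[380.839552   239.96470454]]
0.08 [[381.12972284 232.37109549]]
```

Request:
apply_moves(rows=[[0.1, 0.4, 0.1, 0, 0, -0.4], [0.1, 0.8, 0.1, 0, 0, -0.7], [0.15, 1.0, 0.1, 0, 0, -0.8], [0.15, 1.2, 0.1, 0, 0, -0.8], [0.15, 1.2, 0.1, 0, 0, -0.8]])

```text
t: 6.1
tool_pos: [0.5441, -0.2169, 0.0901]
tool_rot: [0.211, 3.13, -0.005]
contact_force: [0.2, 0.4, 0.7]
opening: 0.0262
```

Request:
apply_moves(rows=[[0, 0.1, 0, 0, 0, 0], [0, 0.2, 0, 0, 0, 0], [0, 0.3, 0, 0, 0, 0], [0, 0.4, 0, 0, 0, 0], [0, 0.4, 0, 0, 0, 0]])

```text
t: 6.6
tool_pos: [0.5443, -0.2157, 0.0901]
tool_rot: [0.211, 3.13, -0.015]
contact_force: [-0.7, -9.9, -1.9]
opening: 0.0256
```

```bash
python3 - <<'E'
from h import *
from station import ctrl
o=ctrl.get_obs();st(o)
cv2.imwrite("pics/f_w.png",ctrl.get_image("wrist")["color"])
E
```

```text
t 6.6 p [0.5443, -0.2157, 0.0901] psi 1.436 tilt 0.59 F [-0.717, -9.86, -1.95] T [-1.606, 0.223, 0.007] op 0.0256 q [-0.501, 0.084, 1.827, -0.007, 1.223, -1.935]
```

View pics/f_w.png

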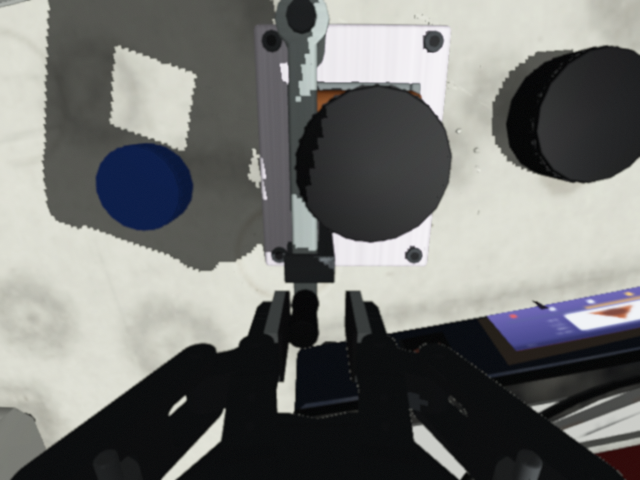

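The bar met its stop: 10 N of reaction, and it lies along the base inside the catch. I'll back off, lift, and go over to the cap.

Request:
apply_moves(rows=[[0, -0.55, 0, 0, 0, 0], [0, -0.55, 0, 0, 0, 0], [0, -0.55, -3, 0, 0, 0], [0, -0.55, -7, 0, 0, 0], [0, -0.55, -11, 0, 0, 0], [0, -0.55, -11, 0, 0, 0]])

```text
t: 7.25
tool_pos: [0.5466, -0.2213, 0.2081]
tool_rot: [0.21, 3.118, -0.021]
contact_force: [0.2, -0.0, 0.2]
opening: 0.0254
```

```bash
python3 - <<'E'
from h import *
from station import ctrl
o=ctrl.get_obs();st(o)
for z in (.26,.20,): print(row(o,(.4785,-.1853,z),.4))
E
```

```text
t 7.25 p [0.5466, -0.2213, 0.2081] psi 1.436 tilt 1.21 F [0.192, -0.005, 0.212] T [-0.017, -0.034, 0.028] op 0.0254 q [-0.508, -0.028, 1.733, -0.005, 1.416, -1.944]
[7.15, 2.59, -5.34, -0.03, 0.25, 11.87]
[7.25, 2.66, 0.66, -0.03, 0.25, 11.87]
```

Request:
apply_moves(rows=[[7.2, 2.6, -4, 0, 0.25, 2], [7.2, 2.6, -4, 0, 0.25, 4], [7.2, 2.6, -4, 0, 0.25, 6], [7.2, 2.6, -4, 0, 0.25, 8], [7.2, 2.6, -4, 0, 0.25, 10], [7.2, 2.6, -4, 0, 0.25, 11.9], [7.2, 2.6, -4, 0, 0.25, 11.9], [7.2, 2.6, -4, 0, 0.25, 11.9], [7.2, 2.6, -4, 0, 0.25, 11.9], [7.2, 2.6, -4, 0, 0.25, 11.9]], grip=0)

```text
t: 8.25
tool_pos: [0.4781, -0.1851, 0.2463]
tool_rot: [-1.736, -2.618, 0.004]
contact_force: [0.4, 0.4, 0.1]
opening: 0.0858
```

```bash
python3 - <<'E'
from h import *
from station import ctrl
import pickle
o=ctrl.get_obs();st(o)
W=ctrl.get_image("wrist");pickle.dump(W,open("W2.pkl","wb"))
cv2.imwrite("pics/g_w.png",W["color"])
print(proj(W,[(.4785,-.1853,.114)]), plane(W,proj(W,[(.4785,-.1853,.114)])[0],.114))
E
```

```text
t 8.25 p [0.4781, -0.1851, 0.2463] psi 0.4 tilt 0.13 F [0.361, 0.432, 0.105] T [-0.101, -0.023, 0.019] op 0.0858 q [-0.513, -0.228, 1.851, -0.002, 1.519, -0.913]
[[318.14367636 227.04460434]] [ 0.4785 -0.1853  0.114 ]
```

View pics/g_w.png

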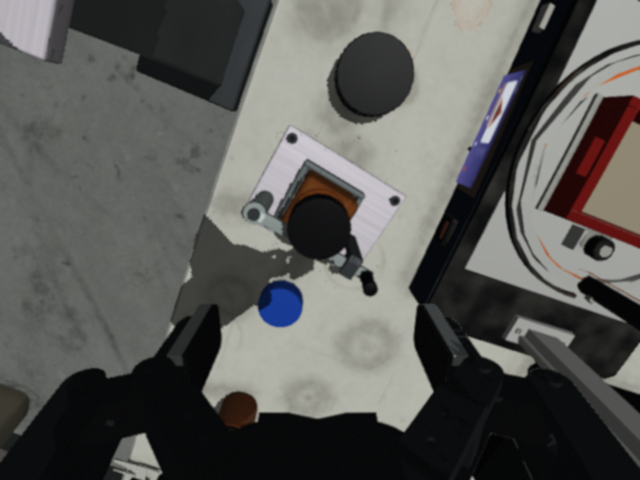

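The cap disc is at about (318,227), the bar lies in the catch at (350,262), and the knob is at (369,284). Next I'll fit the disc and measure the bar angle.

```bash
python3 - <<'E'
from h import *
from station import ctrl
import pickle
W=pickle.load(open("W2.pkl","rb"));im=W["color"]
m=(im.max(2)<50).astype(np.uint8)
s=np.zeros_like(m);s[185:265,275:365]=m[185:265,275:365]
s=cv2.morphologyEx(s,cv2.MORPH_OPEN,cv2.getStructuringElement(cv2.MORPH_ELLIPSE,(25,25)))
for c in cv2.findContours(s,0,2)[0]:
    if cv2.contourArea(c)>500: e=cv2.fitEllipse(c);print(e,plane(W,e[0],.114))
c=im[180:310,230:400];cv2.imwrite("pics/z4.png",cv2.resize(c,None,fx=4.5,fy=4.5,interpolation=cv2.INTER_CUBIC))
piv=plane(W,(255.5,210.5),.085)[:2];kn=plane(W,(370,287.5),.110)[:2]
d=kn-piv;print(piv,kn,np.linalg.norm(d),np.arctan2(d[1],d[0]),"closed -0.13..-.14")
o=ctrl.get_obs(); print(row(o,(.4785,-.1853,.088),.4))
E
```

```text
((318.0835876464844, 226.52481079101562), (63.165225982666016, 65.29203796386719), 17.115558624267578) [ 0.47827568 -0.18490042  0.114     ]
[ 0.42282466 -0.20107773] [ 0.54463612 -0.22067497] 0.12337781388353827 -0.15951482991568194 closed -0.13..-.14
[-0.02, 0.06, 15.84, -0.02, 0.01, -0.01]
```

View pics/z4.png

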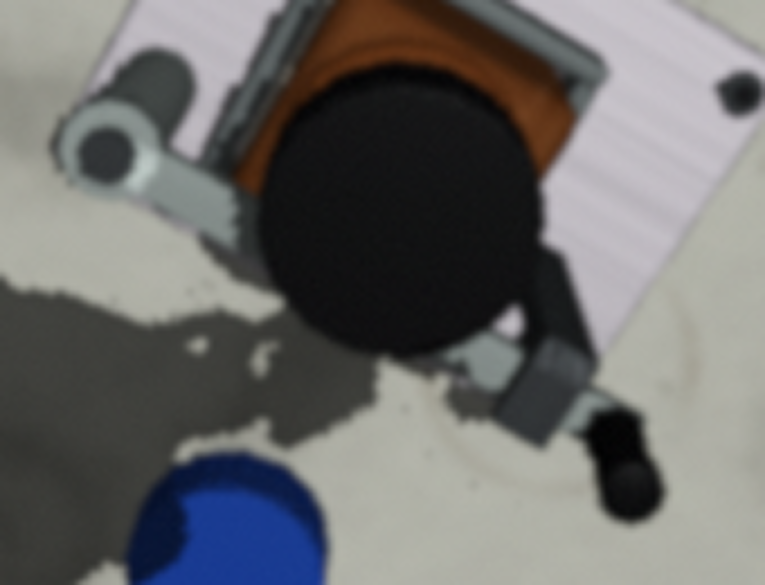

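Request:
apply_moves(rows=[[0, 0, 4, 0, 0, 0], [0, 0, 8, 0, 0, 0], [0, 0, 11, 0, 0, 0], [0, 0, 13, 0, 0, 0], [0, 0.03, 14.5, 0, 0, 0], [0, 0.03, 15.5, 0, 0, 0], [0, 0.03, 16.2, 0, 0, 0], [0, 0.03, 16.5, 0, 0, 0], [0, 0.03, 16.5, 0, 0, 0]])

```text
t: 9.2
tool_pos: [0.4785, -0.1855, 0.0818]
tool_rot: [1.737, 2.618, -0.004]
contact_force: [-0.3, 0.3, -0.2]
opening: 0.0851
```

```bash
python3 - <<'E'
from h import *
from station import ctrl
o=ctrl.get_obs();st(o)
W=ctrl.get_image("wrist")
cv2.imwrite("pics/h_w.png",W["color"])
S=ctrl.get_image("scene")["color"][190:320,240:420];cv2.imwrite("pics/h_s.png",cv2.resize(S,None,fx=4,fy=4,interpolation=cv2.INTER_CUBIC))
print(row(o,(.4783,-.185,.081),.4))
E
```

```text
t 9.2 p [0.4785, -0.1855, 0.0818] psi 0.399 tilt 0.13 F [-0.262, 0.251, -0.217] T [-0.034, -0.023, -0.014] op 0.0851 q [-0.514, -0.072, 1.998, -0.002, 1.215, -0.912]
[0.05, 0.0, 0.08, -0.02, 0.02, -0.01]
```

View pics/h_w.png

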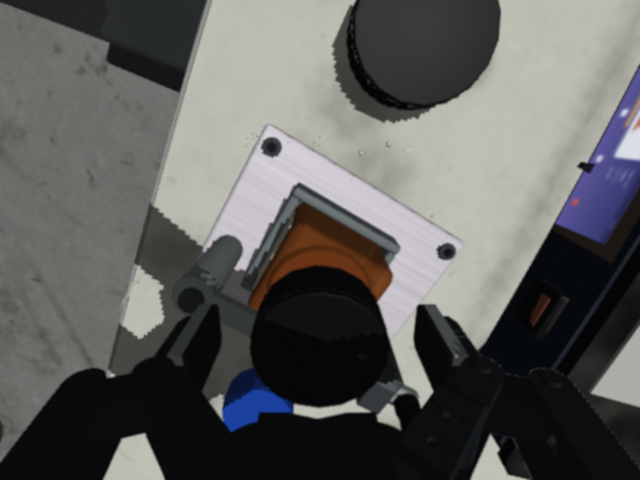

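View pics/h_s.png

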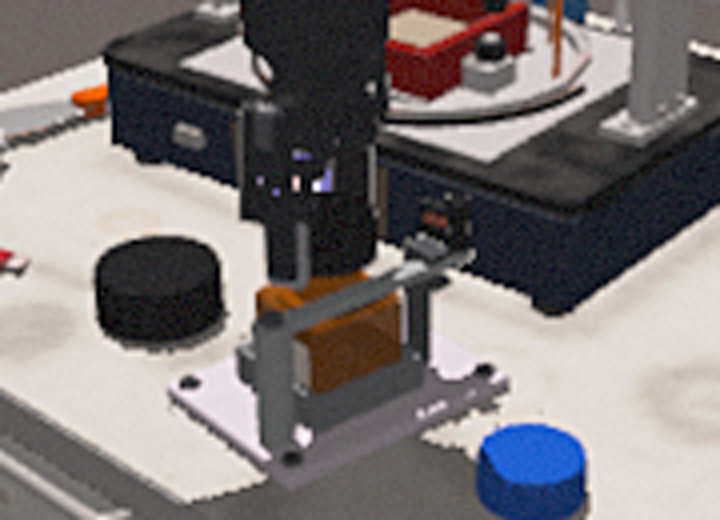

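The cap, spanning columns 251–388, is centred between the pads at 221 and 415. Closing now.

Request:
apply_moves(rows=[[0, 0, 0.05, 0, 0, 0], [0, 0, 0.05, 0, 0, 0], [0, 0, 0.05, 0, 0, 0], [0, 0, 0.05, 0, 0, 0], [0, 0, 0.05, 0, 0, 0], [0, 0, 0.05, 0, 0, 0], [0, 0, 0.05, 0, 0, 0]], grip=1, squeeze=70)

```text
t: 10.0
tool_pos: [0.4795, -0.1858, 0.0828]
tool_rot: [1.735, 2.616, -0.003]
contact_force: [0.2, 2.5, 5.5]
opening: 0.0531
```

```bash
python3 - <<'E'
from h import *
from station import ctrl
o=ctrl.get_obs();st(o)
W=ctrl.get_image("wrist")
cv2.imwrite("pics/i_w.png",W["color"])
S=ctrl.get_image("scene")["color"][190:320,240:420];cv2.imwrite("pics/i_s.png",cv2.resize(S,None,fx=4,fy=4,interpolation=cv2.INTER_CUBIC))
E
```

```text
t 10.0 p [0.4795, -0.1858, 0.0828] psi 0.399 tilt 0.18 F [0.25, 2.495, 5.543] T [0.266, 0.056, -0.018] op 0.0531 q [-0.513, -0.072, 1.997, -0.002, 1.215, -0.912]
```

View pics/i_w.png

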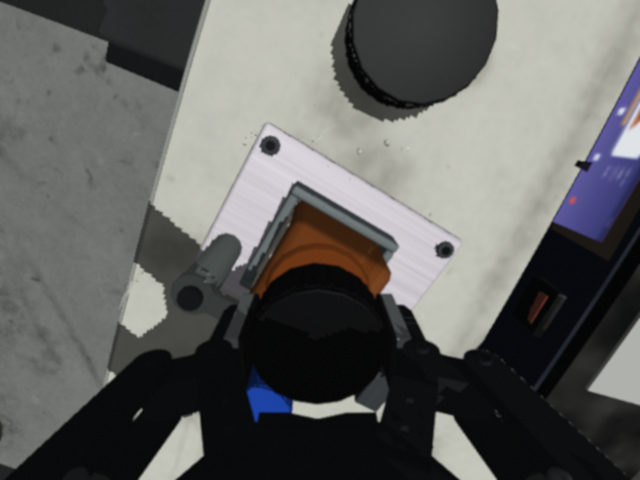

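View pics/i_s.png

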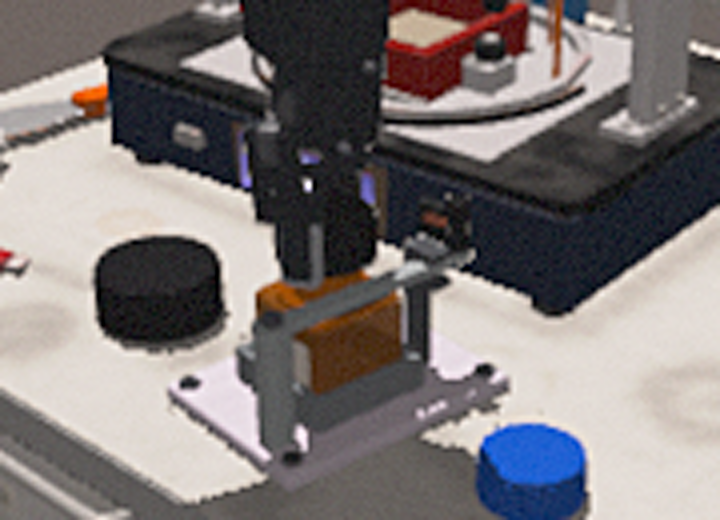

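Gripped at 53 mm and centred. I'll turn anticlockwise 50° while following the thread's rise, then check.

Request:
apply_moves(rows=[[0, 0, -0.01, 0, 0, -0.5], [0, 0, -0.03, 0, 0, -1], [0, 0, -0.045, 0, 0, -1.5], [0, 0, -0.06, 0, 0, -2], [0, 0, -0.075, 0, 0, -2.5], [0, 0, -0.09, 0, 0, -3]])

```text
t: 10.7
tool_pos: [0.4791, -0.1858, 0.0833]
tool_rot: [1.377, 2.822, -0.003]
contact_force: [-0.8, -0.4, 0.9]
opening: 0.0526
```

```bash
python3 - <<'E'
from h import *
from station import ctrl
o=ctrl.get_obs();st(o)
W=ctrl.get_image("wrist")
cv2.imwrite("pics/j_w.png",W["color"])
E
```

```text
t 10.7 p [0.4791, -0.1858, 0.0833] psi 0.662 tilt 0.16 F [-0.766, -0.416, 0.939] T [-0.009, -0.023, -0.117] op 0.0526 q [-0.514, -0.073, 1.997, -0.002, 1.216, -1.175]
```

View pics/j_w.png

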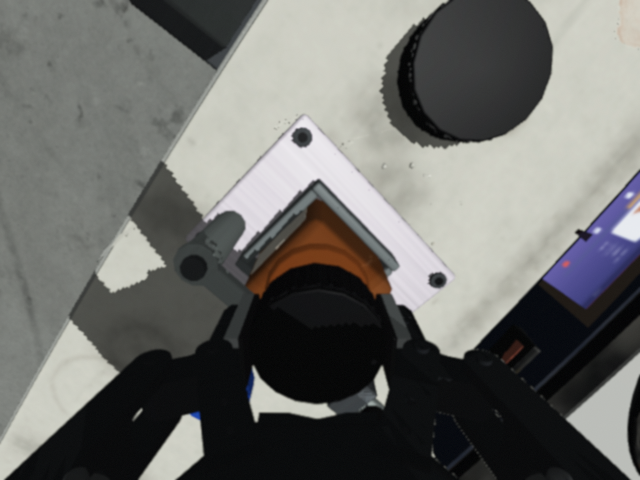

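Request:
apply_moves(rows=[[0, 0, -0.015, 0, 0, -0.5], [0, 0, -0.03, 0, 0, -1], [0, 0, -0.045, 0, 0, -1.5], [0, 0, -0.06, 0, 0, -2], [0, 0, -0.075, 0, 0, -2.5], [0, 0, -0.09, 0, 0, -3], [0, 0, -0.105, 0, 0, -3.5], [0, 0, -0.12, 0, 0, -4]], squeeze=80)

```text
t: 11.55
tool_pos: [0.4786, -0.1855, 0.084]
tool_rot: [0.864, 3.02, -0.003]
contact_force: [-1.2, 0.5, 0.9]
opening: 0.0526
```

```bash
python3 - <<'E'
from h import *
from station import ctrl
o=ctrl.get_obs();st(o)
W=ctrl.get_image("wrist")
cv2.imwrite("pics/k_w.png",W["color"])
import numpy as np
ims=[cv2.imread(f"pics/{n}_w.png")[255:330,225:405] for n in "ijk"]
ims=[np.clip(cv2.resize(i,None,fx=3,fy=2.6,interpolation=cv2.INTER_CUBIC).astype(float)*3.5,0,255) for i in ims]
cv2.imwrite("pics/k_cmp.png",np.vstack(ims))
E
```

```text
t 11.55 p [0.4786, -0.1855, 0.084] psi 1.013 tilt 0.12 F [-1.214, 0.5, 0.926] T [0.17, 0.027, -0.104] op 0.0526 q [-0.514, -0.075, 1.997, -0.002, 1.219, -1.526][ WARN:0@1.761] global loadsave.cpp:1063 imwrite_ Unsupported depth image for selected encoder is fallbacked to CV_8U.
```

View pics/k_cmp.png

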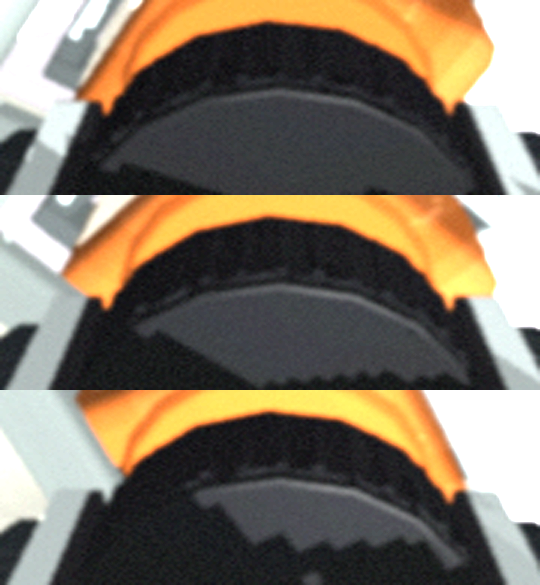

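The lower-edge facets stay fixed relative to the gripper, so the cap is turning with it (35° so far). I'll continue to about 60°, then go in small steps.

Request:
apply_moves(rows=[[0, 0, -0.015, 0, 0, -0.5], [0, 0, -0.03, 0, 0, -1], [0, 0, -0.045, 0, 0, -1.5], [0, 0, -0.06, 0, 0, -2], [0, 0, -0.075, 0, 0, -2.5], [0, 0, -0.09, 0, 0, -3], [0, 0, -0.1, 0, 0, -3.5], [0, 0, -0.11, 0, 0, -4], [0, 0, -0.12, 0, 0, -4.5], [0, 0, -0.13, 0, 0, -5]])

```text
t: 12.6
tool_pos: [0.478, -0.1857, 0.0848]
tool_rot: [-0.187, -3.134, 0.004]
contact_force: [-1.7, -0.8, -0.2]
opening: 0.0526
```

```bash
python3 - <<'E'
from h import *
from station import ctrl
o=ctrl.get_obs();st(o);print(np.degrees(psi(o)-.399))
E
```

```text
t 12.6 p [0.478, -0.1857, 0.0848] psi 1.451 tilt 0.17 F [-1.698, -0.756, -0.167] T [-0.098, 0.185, -0.127] op 0.0526 q [-0.514, -0.076, 1.997, -0.003, 1.222, -1.964]
60.29277421617891
```

Request:
apply_moves(rows=[[0, 0, -0.01, 0, 0, -0.3], [0, 0, -0.015, 0, 0, -0.6], [0, 0, -0.02, 0, 0, -0.9], [0, 0, -0.02, 0, 0, -1.2]])

```text
t: 13.0
tool_pos: [0.4779, -0.1858, 0.0851]
tool_rot: [-0.021, -3.139, 0.004]
contact_force: [-1.5, -0.9, 1.4]
opening: 0.0526
```

```bash
python3 - <<'E'
from h import *
from station import ctrl
o=ctrl.get_obs();st(o);print(np.degrees(psi(o)-.399))
E
```

```text
t 13.0 p [0.4779, -0.1858, 0.0851] psi 1.558 tilt 0.2 F [-1.477, -0.901, 1.44] T [-0.112, 0.179, -0.054] op 0.0526 q [-0.514, -0.077, 1.997, -0.004, 1.222, -2.071]
66.3865806426816
```

Request:
apply_moves(rows=[[0, 0, -0.01, 0, 0, -0.3], [0, 0, -0.01, 0, 0, -0.6]])

```text
t: 13.2
tool_pos: [0.4779, -0.1859, 0.0853]
tool_rot: [0.065, -3.139, 0.004]
contact_force: [-2.1, -0.4, 1.1]
opening: 0.0525
```

```bash
python3 - <<'E'
from h import *
from station import ctrl
o=ctrl.get_obs();st(o);print(np.degrees(psi(o)-.399))
E
```

```text
t 13.2 p [0.4779, -0.1859, 0.0853] psi 1.612 tilt 0.21 F [-2.093, -0.395, 1.148] T [-0.068, 0.192, -0.108] op 0.0525 q [-0.514, -0.077, 1.996, -0.004, 1.223, -2.125]
69.50392173063199
```

Request:
apply_moves(rows=[[0, 0, 0, 0, 0, -0.3], [0, 0, 0, 0, 0, -0.5], [0, 0, 0, 0, 0, -0.5]])

```text
t: 13.5
tool_pos: [0.4784, -0.1861, 0.0858]
tool_rot: [0.134, -3.138, 0.005]
contact_force: [-1.2, -1.5, 3.1]
opening: 0.0525
```

```bash
python3 - <<'E'
from h import *
from station import ctrl
o=ctrl.get_obs();st(o);print(np.degrees(psi(o)-.399))
E
```

```text
t 13.5 p [0.4784, -0.1861, 0.0858] psi 1.656 tilt 0.2 F [-1.17, -1.512, 3.051] T [-0.034, 0.075, 0.014] op 0.0525 q [-0.514, -0.077, 1.996, -0.004, 1.222, -2.169]
72.04181414783258
```

Request:
apply_moves(rows=[[0, 0, 0, 0, 0, 0], [0, 0, 0, 0, 0, 0], [0, 0, 0, 0, 0, 0]])

```text
t: 13.8
tool_pos: [0.4784, -0.1861, 0.0858]
tool_rot: [0.134, -3.138, 0.005]
contact_force: [-1.8, -0.3, 2.9]
opening: 0.0528
```

```bash
python3 - <<'E'
from h import *
from station import ctrl
o=ctrl.get_obs();st(o);print(np.degrees(psi(o)-.399))
W=ctrl.get_image("wrist");cv2.imwrite("pics/l_w.png",W["color"])
E
```

```text
t 13.8 p [0.4784, -0.1861, 0.0858] psi 1.656 tilt 0.21 F [-1.838, -0.266, 2.888] T [-0.047, 0.202, 0.04] op 0.0528 q [-0.514, -0.077, 1.996, -0.004, 1.222, -2.169]
72.04369801531384
```

View pics/l_w.png

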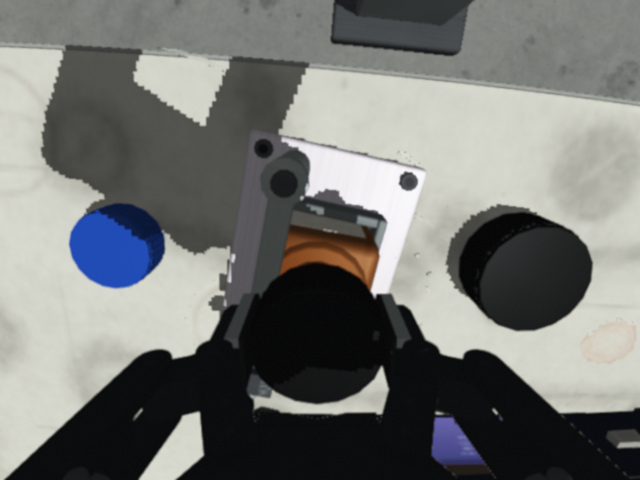

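Request:
apply_moves(rows=[[0, 0, -0.1, 0, 0, 0], [0, 0, -0.15, 0, 0, 0], [0, 0, -0.15, 0, 0, 0]])

```text
t: 14.15
tool_pos: [0.4783, -0.1859, 0.0869]
tool_rot: [0.134, -3.137, 0.005]
contact_force: [1.2, -0.7, 0.3]
opening: 0.0526
```

```bash
python3 - <<'E'
from h import *
from station import ctrl
o=ctrl.get_obs();st(o);print(np.degrees(psi(o)-.399))
E
```

```text
t 14.15 p [0.4783, -0.1859, 0.0869] psi 1.656 tilt 0.19 F [1.191, -0.68, 0.294] T [-0.066, -0.039, -0.076] op 0.0526 q [-0.514, -0.079, 1.995, -0.003, 1.225, -2.169]
72.04145432647965
```

Request:
apply_moves(rows=[[0, 0, -0.1, 0, 0, 0], [0, 0, -0.2, 0, 0, 0], [0, 0, -0.2, 0, 0, 0]])

```text
t: 14.45
tool_pos: [0.4783, -0.1859, 0.0889]
tool_rot: [0.134, -3.137, 0.005]
contact_force: [-0.7, -0.6, -0.5]
opening: 0.0526
```

```bash
python3 - <<'E'
from h import *
from station import ctrl
o=ctrl.get_obs();st(o);print(np.degrees(psi(o)-.399))
W=ctrl.get_image("wrist");cv2.imwrite("pics/m_w.png",W["color"])
S=ctrl.get_image("scene")["color"][190:320,240:420];cv2.imwrite("pics/m_s.png",cv2.resize(S,None,fx=4,fy=4,interpolation=cv2.INTER_CUBIC))
ims=[cv2.imread(f"pics/{n}_w.png")[240:330,225:405] for n in "klm"]
ims=[np.clip(cv2.resize(i,None,fx=2.5,fy=2.2,interpolation=cv2.INTER_CUBIC).astype(float)*3.5,0,255).astype(np.uint8) for i in ims]
cv2.imwrite("pics/m_cmp.png",np.vstack(ims))
E
```

```text
t 14.45 p [0.4783, -0.1859, 0.0889] psi 1.656 tilt 0.19 F [-0.703, -0.64, -0.537] T [-0.104, -0.005, -0.045] op 0.0526 q [-0.514, -0.082, 1.994, -0.004, 1.229, -2.169]
72.04332909451273
```

View pics/m_cmp.png

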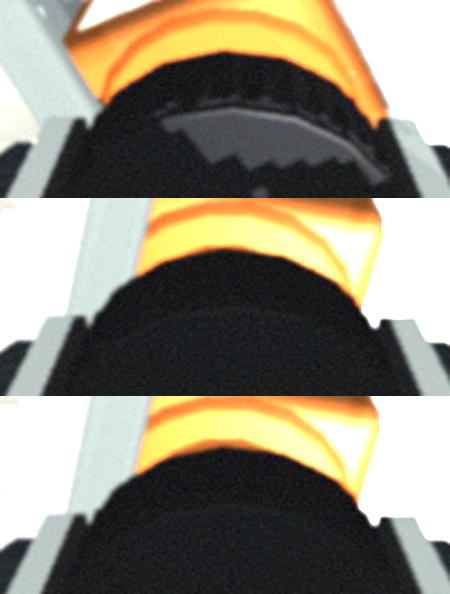

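View pics/m_s.png

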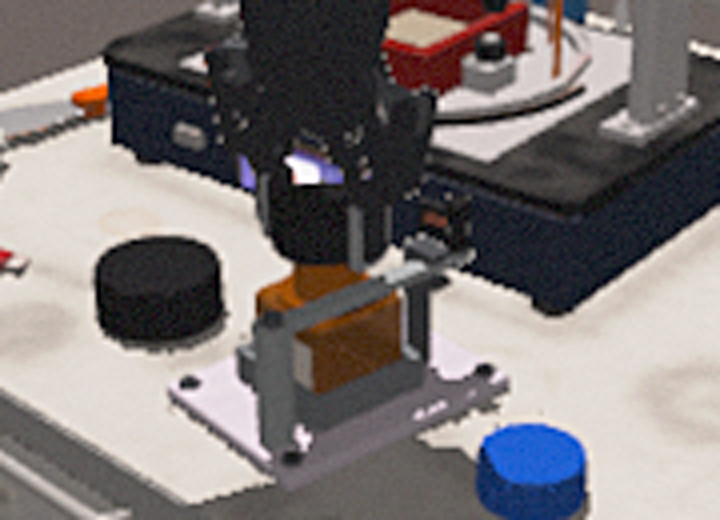

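The cap is free: after lifting 3 mm the vertical force is only its weight, and the cap has moved with the gripper. Lifting straight up to 2 cm of clearance.

Request:
apply_moves(rows=[[0, 0, -0.3, 0, 0, 0], [0, 0, -0.6, 0, 0, 0], [0, 0, -1.0, 0, 0, 0], [0, 0, -1.4, 0, 0, 0], [0, 0, -1.8, 0, 0, 0], [0, 0, -2.2, 0, 0, 0], [0, 0, -2.6, 0, 0, 0], [0, 0, -2.9, 0, 0, 0], [0, 0, -3.1, 0, 0, 0], [0, 0, -3.2, 0, 0, 0], [0, 0, -3.2, 0, 0, 0], [0, 0, -3.2, 0, 0, 0], [0, 0, -3.2, 0, 0, 0]])

```text
t: 15.85
tool_pos: [0.4781, -0.1857, 0.1206]
tool_rot: [0.134, -3.137, 0.004]
contact_force: [-0.4, -0.6, -0.3]
opening: 0.0526
```

```bash
python3 - <<'E'
from h import *
from station import ctrl
o=ctrl.get_obs();st(o)
W=ctrl.get_image("wrist");cv2.imwrite("pics/n_w.png",W["color"])
S=ctrl.get_image("scene");D=ctrl.get_image("side");import pickle;pickle.dump((S,D,W),open("E.pkl","wb"))
cv2.imwrite("pics/n_s.png",cv2.resize(S["color"][190:320,240:420],None,fx=4,fy=4,interpolation=cv2.INTER_CUBIC))
cv2.imwrite("pics/n_d.png",cv2.resize(D["color"][170:330,250:400],None,fx=3.7,fy=3.7,interpolation=cv2.INTER_CUBIC))
print("mouth/cap-bottom-ctr proj",proj(S,[(.4783,-.1855,.108),(.4783,-.1855,.128),(.4783,-.1855,.152)]))
E
```

```text
t 15.85 p [0.4781, -0.1857, 0.1206] psi 1.656 tilt 0.19 F [-0.382, -0.594, -0.328] T [0.006, 0.005, -0.014] op 0.0526 q [-0.514, -0.122, 1.973, -0.003, 1.29, -2.169]
mouth/cap-bottom-ctr proj [[320.31150537 245.57023326]
 [320.05883319 237.00255429]
 [319.74913611 226.50128198]]
```

View pics/n_s.png

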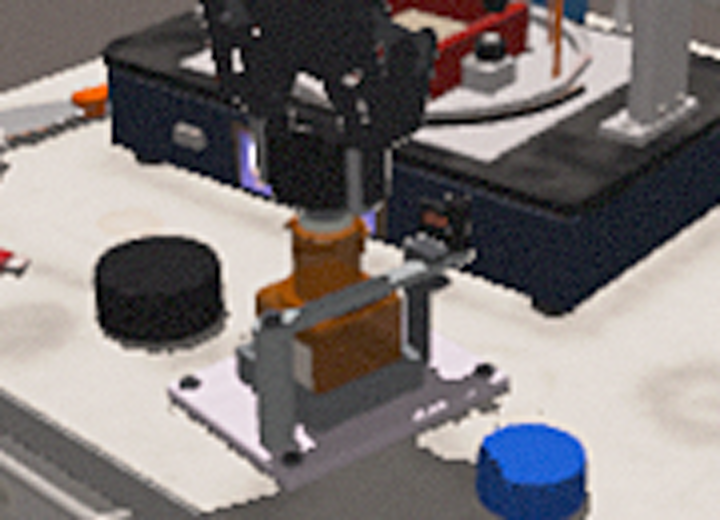

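View pics/n_w.png

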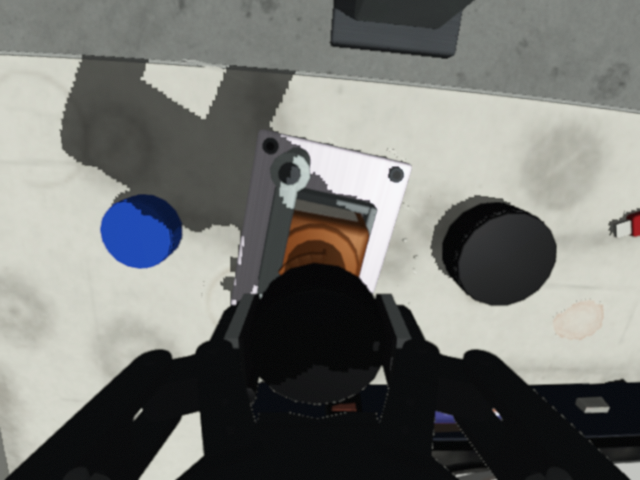

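View pics/n_d.png

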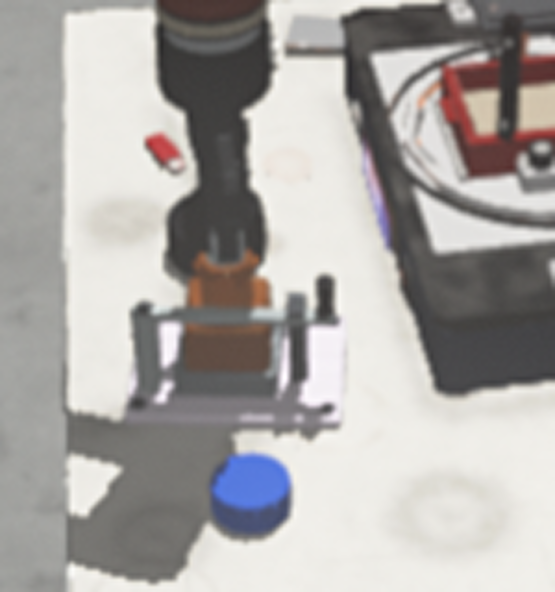

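```bash
python3 - <<'E'
from h import *
import pickle
S,D,W=pickle.load(open("E.pkl","rb"))
t=np.linspace(0,2*np.pi,73)
for z in (.120,.124,.128,.132):
    c=np.c_[.4781+.027*np.cos(t),-.1855+.027*np.sin(t),z+0*t]
    print(z,"scene max row",proj(S,c)[:,1].max().round(1))
c=np.c_[.4783+.019*np.cos(t),-.185+.019*np.sin(t),.108+0*t];q=proj(S,c);print("mouth rows",q[:,1].min(),q[:,1].max(),"cols",q[:,0].min(),q[:,0].max())
g=S["color"].max(2)
for x in (312,316,320,324): print(x,[(y,int(g[y,x])) for y in range(236,252)])
E
```

```text
0.12 scene max row 246.4
0.124 scene max row 244.7
0.128 scene max row 242.9
0.132 scene max row 241.1
mouth rows 241.43756597245542 249.71168984133817 cols 311.088807094387 329.19698377456274
312 [(236, 27), (237, 24), (238, 19), (239, 26), (240, 6), (241, 54), (242, 187), (243, 237), (244, 205), (245, 138), (246, 90), (247, 142), (248, 185), (249, 193), (250, 198), (251, 203)]
316 [(236, 27), (237, 35), (238, 25), (239, 31), (240, 26), (241, 30), (242, 64), (243, 83), (244, 95), (245, 119), (246, 127), (247, 143), (248, 166), (249, 137), (250, 85), (251, 88)]
320 [(236, 19), (237, 26), (238, 39), (239, 33), (240, 28), (241, 25), (242, 37), (243, 63), (244, 67), (245, 95), (246, 126), (247, 133), (248, 158), (249, 162), (250, 131), (251, 94)]
324 [(236, 20), (237, 36), (238, 27), (239, 29), (240, 33), (241, 24), (242, 46), (243, 69), (244, 77), (245, 106), (246, 130), (247, 134), (248, 165), (249, 143), (250, 85), (251, 95)]
```

The cap's lower edge is at row 242.5, or z of about 0.129, roughly 21 mm above the mouth. The mouth's lower row, about 249.5, fits a seated jar, and the bar is in the catch. Handing in.

```bash
python3 - <<'E'
from h import *
from station import ctrl
st(ctrl.get_obs()); print(ctrl.finish_job())
E
```

```text
t 16.0 p [0.4782, -0.1858, 0.1207] psi 1.656 tilt 0.19 F [-0.191, 0.069, -0.414] T [0.005, 0.017, -0.03] op 0.0527 q [-0.514, -0.122, 1.973, -0.003, 1.29, -2.169]
the job is handed in; nothing more can be done
None
```

I closed the clamp bar, unscrewed the cap and lifted it off. The job was handed in at 16.0 s with the cap still held above the jar.

- **Bar:** I pushed it by the knob until it met the stop in its catch, which gave about 10 N of reaction. The later pictures show it lying in the catch.
- **Unscrewing:** I turned the cap 72° anticlockwise. There the torque fell to about zero and a small test lift met no resistance, so I stopped turning and lifted straight up.
- **Last checks:**
  - The cap is tilted 0.2° and held at a 52.7 mm opening.
  - In the scene view its lower edge is about 21 mm above the jar's mouth.
  - The vertical force is about the cap's own weight.
  - The jar's mouth is at the height expected for a seated jar.
- **Bystanders:** I touched none of them. I checked this only by looking at the pictures, not by measuring their positions.

Three readings differed from what I expected:

- **Turning torque:** it read about 0.1 N m instead of the stated 0.3. The wrist pictures showed the cap turning with the gripper.
- **Seal push:** when the threads let go it read about 3 N instead of 10, because the arm gave a little.
- **Bar angle:** one rough measurement, made from poorly picked pixels, came out about 0.02 rad off closed. I did not repeat it and relied on the stop contact and the pictures.

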